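# Strip the cutter set off the set-up stand

### The job

Strip the cutter set off the set-up stand: unscrew the knurled hand nut until it comes free and put it in the steel dish, then lift off the parts one by one from the top and slip each flat over the dowel of its own board: the brass collar on the bare wooden board, on top of the ring already there, the red cutter on the red board, the blue cutter on the blue board. The cutting edges are brittle, so set the cutters down, do not drop them.

Things in the scene. Friction and masses are not known exactly. Their poses are not given: they have to be found in the camera images.
- stand: Fixed set-up stand: grey foot 120 mm across, 18 high; flange 46 across, top 28 mm up; on its axis a steel mandrel 20 mm across ending 72.5 mm up, its upper end a coarse right-hand thread (8 mm lead, 22 across). From the flange up it carries blue cutter, red cutter, collar, nut, all on its axis. Origin: on the axis at bench level; z up; stands turned to any angle.
- nut: Knurled dark hand nut, 36 mm across, 20 high, open bore, 0.12 kg, white mark on top along its +x. Starts finger-tight, underside 58 mm above bench. Counter-clockwise from above it climbs 8 mm a turn, easily, and stays when let go; after 4.5 to 5.2 rad and 6 mm rise it is free and lifts straight off (9 mm more to clear the mandrel). Origin: on its axis at its underside; z up.
- collar: Brass pressure collar: plain ring 43 mm across, 10 mm high, bore 24 mm, about 0.1 kg. Starts under the nut, its underside 48 mm above the bench. (A like ring already lies on the bare wooden board; that one is fixed.) Origin: on its axis at its underside; z up.
- red_cutter: Red cutter: flat six-sided steel body 50 mm across its flats, 58 over its corners, 10 mm thick, plain bore 24 mm, three bright knives at corners, about 0.15 kg. Starts under the collar, its underside 38 mm above the bench. Grip it across its sides from above. Origin: on its axis at its underside; z up; the flats face along x and every 60 degrees from it.
- blue_cutter: Blue cutter: flat six-sided steel body 59 mm across its flats, 68 over its corners, 10 mm thick, plain bore 24 mm, bright knives at all six corners, about 0.22 kg. Starts lowest, on the flange, its underside 28 mm above the bench. Grip it across its sides from above. Origin: on its axis at its underside; z up; the flats face along x and every 60 degrees from it.
- red_board: Home of the red cutter, fixed: plywood board 90 x 90 mm, top painted red, 16 mm above the bench, with an upright round-ended dowel 8 mm across at its centre, tip 46 mm above the bench. The cutter slips over the dowel and lies flat on the board. Origin: centre of the underside (bench level), on the dowel's axis; z up.
- blue_board: Home of the blue cutter, fixed: the same board and dowel, painted blue on top; top face 16 mm, dowel tip 46 mm above the bench. Origin: centre of the underside, on the dowel's axis; z up.
- ring_board: Home of the collar, fixed: the same board in bare wood, top 16 mm above the bench, 8 mm dowel with its tip 56 mm above the bench and one brass ring, 43 mm across and 10 high, already on it; the collar slips over the dowel and lies flat on that ring, 26 mm above the bench. Origin: centre of the underside, on the dowel's axis; z up.
- dish: Small round steel parts dish for the nut, fixed: 100 mm across the rim, rim 12 mm and inner floor 3 mm above the bench, floor about 86 mm across. Origin: centre of the underside; z up.
Not all that is in view belongs to the job. What is shaped like the red_cutter but orange is not meant.

How it is judged:
On the way, in this order (a step that is already met when the one before it is completed fails the run):
1. the nut is being unscrewed: it has turned about a quarter turn (1.2 rad off its starting line) while still low on the thread (angle between the x axis of nut and the x axis of stand, either way round above 1.2 rad and z of nut in the frame of stand below 0.066 m and horizontal distance between nut and stand below 0.004 m), for 0.05 s.
2. the nut has been unscrewed by about half a turn (within 0.5 rad of the half-turn line), still on the thread (angle between the x axis of nut and the x axis of stand, either way round below 0.5 rad and z of nut in the frame of stand below 0.066 m and horizontal distance between nut and stand below 0.004 m), for 0.05 s.
3. the nut lies in the dish, let go (horizontal distance between nut and dish below 0.035 m and z of nut in the frame of dish below 0.03 m and contact force between the fingers and nut below 0.1 N and linear speed of nut below 0.03 m/s), for 0.2 s.
4. the collar lies on the ring of the bare wooden board, let go (horizontal distance between collar and ring_board below 0.0105 m and z of collar in the frame of ring_board between 0.023 and 0.029 m and angle between collar's own z axis and vertical below 0.1 rad and contact force between the fingers and collar below 0.1 N and linear speed of collar below 0.03 m/s), for 0.2 s.
5. the red cutter lies flat on the red board over its dowel, let go (horizontal distance between red_cutter and red_board below 0.0105 m and z of red_cutter in the frame of red_board between 0.013 and 0.019 m and angle between red_cutter's own z axis and vertical below 0.1 rad and contact force between the fingers and red_cutter below 0.1 N and linear speed of red_cutter below 0.03 m/s), for 0.2 s.
6. the blue cutter lies flat on the blue board over its dowel, let go (horizontal distance between blue_cutter and blue_board below 0.0105 m and z of blue_cutter in the frame of blue_board between 0.013 and 0.019 m and angle between blue_cutter's own z axis and vertical below 0.1 rad and contact force between the fingers and blue_cutter below 0.1 N and linear speed of blue_cutter below 0.03 m/s), for 0.2 s.
At the end, for the whole second after the job is handed in: The nut rests in the dish (within 35 mm of its centre); red cutter on red board, blue cutter on blue board, collar on the ring of the bare wooden board, each flat (0.1 rad), fully down (3 mm) over its dowel (centre within 10.5 mm of the dowel's axis); all released and at rest (all of step 3 and all of step 4 and all of step 5 and all of step 6); the robot touches nothing.
It fails at once if the red cutter is dropped: it moves faster than 0.6 m/s without the fingers touching it, as after a free fall of about 18 mm (linear speed of red_cutter above 0.6 m/s and contact force between the fingers and red_cutter below 0.1 N).
It fails at once if the blue cutter is dropped: it moves faster than 0.6 m/s without the fingers touching it, as after a free fall of about 18 mm (linear speed of blue_cutter above 0.6 m/s and contact force between the fingers and blue_cutter below 0.1 N).
It also fails if it takes over 136 s, if anything falls off the work surface, if the arm or the gripper's body presses on something with over 40 N, if the wrist force passes 120 N, or if a joint passes its speed limit or range.

### The arm

A 6-joint arm with a two-finger parallel gripper is mounted at the origin on the work surface. World frame = base frame: x ahead of the robot, y to its left, z up, the work surface at z = 0. Lengths are in m, angles in rad, forces in N, time in s.
With the tool pointing down it reaches from about 0.35 to 0.85 m from the base axis. Payload 8.1 kg.
Tool frame: the origin (TCP) lies midway between the tips of the shut fingers; the grasp point (between the pads) lies 19 mm behind it; y points along the fingers, z is the direction in which the jaws open and shut, and the axes are right-handed (so a half turn about y gives the same grasp; the last joint's range is limited). The gripper opens to 85 mm and grips with 20 to 120 N. Pads are 22 mm wide; open, the fingers measure 114 mm over their backs; the gripper's body (76 mm by 85 mm) begins 54 mm behind the grasp point. The pads swing forward as they close: fully open they stand 13 mm farther back than shut.
Start: joints at [1.061, 0.13, 1.488, -0, 1.523, -0.085], TCP at [0.247, 0.547, 0.231] pointing down, gripper open.
Joint ranges: [-2.96, 2.96], [-0.89, 2.26], [0.02, 2.5], [-1.34, 4.48], [0, 2.73], [-2.66, 2.66]. Speed limits (rad/s): [2.39, 2.39, 2.79, 3.14, 3.14, 3.14].

### API

Orientations are given as a unit quaternion [w, x, y, z].
In Python, from plant import arm gives the robot as it stands. The module is installed in compiled form; this text tells all that it offers. Calls block until the motion is done:
- arm.move_to(position, orientation): joint-space move of the TCP to a pose.
- arm.move_straight(position, attitude=None, max_speed=0.15, force_limit=None): straight line of the TCP; attitude=None keeps the orientation; max_speed is the mean speed in m/s. With force_limit (N) it stops when the force on the tool has changed by that much, and returns True; else False.
- arm.goto_joints(angles): joint-space move.
- arm.gripper_to(opening, grasp_force=None): opening from 0.0 (shut) to 1.0 (fully open); grasp_force is the grip in N (None keeps the last); returns when the fingers have stopped.
- arm.wait(seconds).
- arm.ik(position, orientation): joint angles nearest the present ones, or None.
- arm.grab_frame(name): name is "scene" or "top" or "wrist"; returns (picture, depth): 480x640x3 uint8, blue, green, red; 480x640 float32, m along the optical axis (not along the pixel's ray), 0 where there is no reading.
- arm.camera_model(name): a dict with "K" (3x3 intrinsics, pixels), "R" (3x3) and "t" (3): a world point X has camera coordinates R X + t. Camera axes: x right, y down, z forward; pixel columns grow to the right and rows downward; lengths in m; the calibration is good to about 2 mm. A picture is of the moment at which its call begins: read the wrist's pose just before it. camera_model takes no time and is no camera call; for the wrist camera it gives the pose at the moment of the call.
A pose or a line that the arm cannot do raises arm.PlanningError and nothing moves.
- arm.sign_off(): hands the job in, once; it reports no verdict.
Trained networks look in the newest picture that a camera, given by its name, has taken for a name from the list of things; names that differ only in an ending like _2 or _b are one class to them, and where a whole thing is asked for, a point or a joint stands for the part that bears it (a point fixed in the world has none). Each returns a list of dicts, best first, with "conf" (0 to 1); they miss things now and then, are a little off and sometimes report something else, mostly with a low value. They report only what shows in the picture. A call takes as long as a camera call. They do not tell look-alikes from the thing itself.
- arm.masks_of(camera, thing): "mask" (480x640 bool, what is visible of it) and "pixel" ([column, row] in pixels, amid what is visible of it).
Readings, each from a call of its own:
- arm.get_time(): time.
- arm.get_joint_pos(): joint angles.
- arm.get_qvel(): joint speeds.
- arm.get_joint_efforts(): joint torques, N m.
- arm.get_ee_pos(): TCP position.
- arm.get_ee_rot(): TCP orientation.
- arm.get_ft_force(): force on the tool from outside, world axes, zero at the start.
- arm.get_ft_torque(): the same for the moment, N m.
- arm.get_opening(): opening from 0.0 (shut) to 1.0 (fully open).
Only numpy, scipy, OpenCV 4.12 (cv2) and the standard library are available. Lean on these libraries where they do the work, as an engineer would, in place of code of your own. Each camera call takes 0.05 s, during which the arm holds its last target.

## Working session

There is one attempt and no reset: what is moved stays moved. The work goes in short steps, each a Python script; the robot and the scene stay as the last script left them, time stands still between calls to the robot, and variables do not carry over. Pictures are saved under pics/ and viewed, and the job is handed in when it is done.

```bash
mkdir -p pics; ls; python3 - <<'E'
from plant import arm
import cv2, numpy as np
for n in ["scene","top","wrist"]:
    p,d=arm.grab_frame(n); cv2.imwrite(f"pics/a_{n}.png",p)
    m=arm.camera_model(n); print(n,np.round(m["K"],1).tolist(),np.round(m["R"],3).tolist(),np.round(m["t"],3).tolist())
print(arm.get_time(),arm.get_ee_pos(),arm.get_ee_rot(),arm.get_opening())
E
```

```text
pics
scene [[460.1, 0.0, 323.6], [0.0, 460.1, 242.6], [0.0, 0.0, 1.0]] [[0.374, 0.928, 0.006], [0.711, -0.282, -0.644], [-0.596, 0.245, -0.765]] [-0.199, -0.298, 1.124]
top [[572.4, 0.0, 329.9], [0.0, 572.4, 227.7], [0.0, 0.0, 1.0]] [[-0.019, -1.0, 0.012], [-0.985, 0.017, -0.169], [0.169, -0.015, -0.986]] [-0.005, 0.513, 1.151]
wrist [[337.6, 0.0, 321.9], [0.0, 337.6, 240.2], [0.0, 0.0, 1.0]] [[0.412, 0.911, -0.002], [0.875, -0.395, 0.278], [0.252, -0.116, -0.961]] [-0.6, -0.035, 0.379]
0.15 [0.24706302 0.54627982 0.23045549] [-0.69070179  0.69172409 -0.14923272  0.14892418] 0.9972863889751614
```

View pics/a_scene.png

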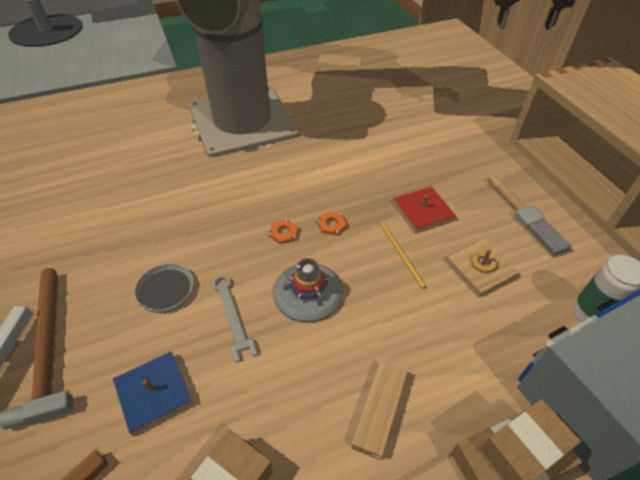

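View pics/a_top.png

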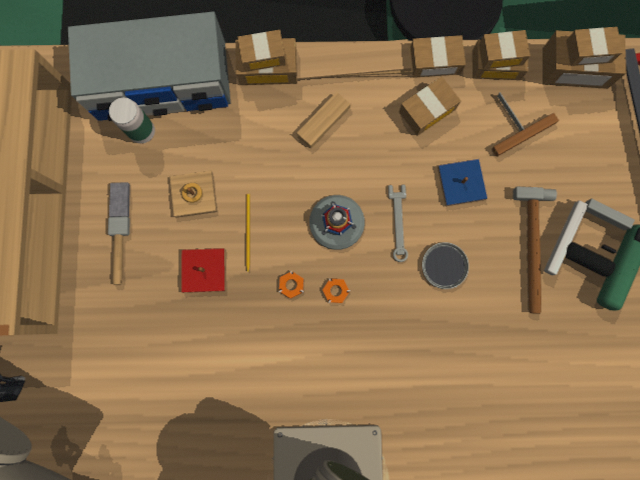

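View pics/a_wrist.png

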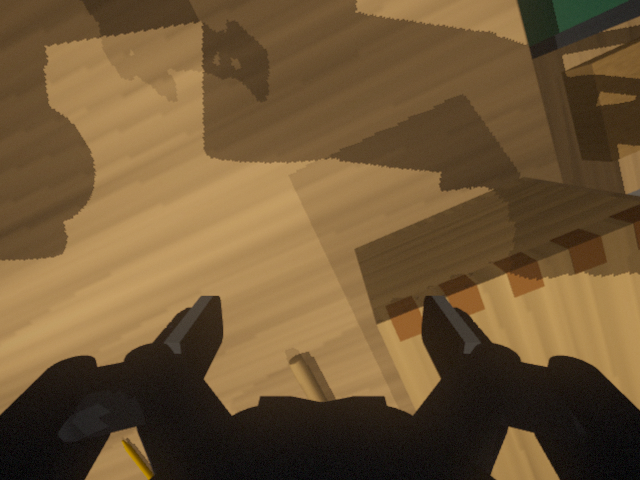

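```bash
cat > h.py <<'E'
from plant import arm
import cv2, numpy as np
def proj(cam,px,z,m=None):
    m=m or arm.camera_model(cam); K,R,t=map(np.array,(m["K"],m["R"],m["t"]))
    px=np.atleast_2d(px).astype(float)
    r=np.c_[px,np.ones(len(px))]@np.linalg.inv(K).T@R   # world ray dirs
    c=-R.T@t
    return (c+r*((z-c[2])/r[:,2])[:,None])[:,:2]
def cloud(cam,d,mask,m=None):
    m=m or arm.camera_model(cam); K,R,t=map(np.array,(m["K"],m["R"],m["t"]))
    v,u=np.nonzero(mask&(d>0)); z=d[v,u]
    X=np.c_[(u-K[0,2])/K[0,0]*z,(v-K[1,2])/K[1,1]*z,z]
    return (X-t)@R
E
python3 - <<'E'
from h import *
for cam in ["top","scene"]:
    p,d=arm.grab_frame(cam)
    for th in ["stand","nut","dish","red_board","blue_board","ring_board","red_cutter","blue_cutter","collar"]:
        r=arm.masks_of(cam,th)
        for q in r[:3]:
            if q["conf"]<0.3: continue
            C=cloud(cam,d,q["mask"]); 
            top=C[:,2]; 
            rect=(0,)
            z={"stand":.018,"dish":.012}.get(th,.016)
            cs=max(cv2.findContours(q["mask"].astype(np.uint8),0,2)[0],key=len)[:,0]
            W=proj(cam,cs,z)
            (c,s,a)=cv2.minAreaRect(W.astype(np.float32)*1000)
            cc,rr=cv2.minEnclosingCircle(W.astype(np.float32)*1000)
            print(cam,th,round(q["conf"],2),np.round(q["pixel"]),q["mask"].sum(),"z",np.round(np.percentile(top,[5,50,98]),3),"rect",np.round(c,1),np.round(s,1),round(a,1),"circ",np.round(cc,1),round(rr,1), "med",np.round(np.median(C,0),3))
E
```

```text
top stand 0.81 [338. 216.] 1806 z [0.008 0.016 0.07 ] rect [531.  -28.5] [117.1 117.6] 43.7 circ [530.3 -29.6] 61.3 med [ 0.527 -0.028  0.016]
top nut 0.63 [337. 224.] 131 z [0.067 0.076 0.081] rect [542.9 -29.8] [32.2 34.9] 88.9 circ [543.2 -30. ] 18.7 med [ 0.53  -0.029  0.076]
top dish 0.64 [444. 262.] 1728 z [-0.001  0.003  0.013] rect [ 434.1 -258.1] [97.9 98.3] 87.3 circ [ 434.  -256.8] 50.5 med [ 0.434 -0.259  0.003]
top red_board 0.57 [205. 268.] 1871 z [0.011 0.015 0.02 ] rect [433.3 254.3] [92.3 90.7] 1.4 circ [432.4 254.3] 62.1 med [0.432 0.254 0.015]
top blue_board 0.55 [460. 184.] 1840 z [0.003 0.015 0.021] rect [ 612.4 -302.8] [96.9 97.3] 7.4 circ [ 612.6 -301.9] 64.2 med [ 0.612 -0.301  0.015]
top ring_board 0.91 [192. 192.] 1757 z [0.01  0.015 0.029] rect [598.  278.6] [93.2 91.5] 6.6 circ [597.8 278.6] 61.1 med [0.596 0.278 0.015]
top red_cutter 0.91 [328. 288.] 418 z [-0.     0.009  0.014] rect [385.6 -22.6] [49.4 54.4] 51.7 circ [385.3 -23.2] 27.4 med [ 0.386 -0.022  0.009]
top red_cutter 0.69 [337. 228.] 135 z [0.043 0.047 0.054] rect [529.6 -28.4] [55.7 37.5] 80.
[... 1528 characters left out ...]
501 z [-0.     0.009  0.011] rect [405.8  66.7] [53.9 60.1] 68.4 circ [406.3  66.9] 31.5 med [0.4   0.069 0.009]
scene red_cutter 0.64 [286. 229.] 541 z [-0.     0.009  0.012] rect [391.3 -25.6] [52.9 63.2] 70.2 circ [391.4 -25.5] 32.1 med [ 0.385 -0.024  0.009]
scene red_cutter 0.56 [305. 288.] 233 z [0.039 0.047 0.05 ] rect [521.3 -26.7] [59.1 39.5] 65.8 circ [514.5 -23.5] 29.7 med [ 0.55  -0.038  0.047]
scene blue_cutter 0.73 [309. 294.] 170 z [0.028 0.036 0.04 ] rect [542.4 -22.9] [57.3 24.4] 89.8 circ [535.6 -22.8] 29.1 med [ 0.556 -0.037  0.036]
scene collar 0.55 [311. 280.] 139 z [0.05  0.056 0.059] rect [517.7 -22.3] [44.3 25.5] 77.1 circ [509.  -20.2] 22.2 med [ 0.548 -0.033  0.056]
```

```bash
cat >> h.py <<'E'
from scipy.spatial.transform import Rotation as Ro
def quat(a):
    "tool down, jaw axis (tool z) at world angle a"
    y=np.array([0,0,-1.]); z=np.array([np.cos(a),np.sin(a),0]); x=np.cross(y,z)
    q=Ro.from_matrix(np.c_[x,y,z]).as_quat(); return [q[3],q[0],q[1],q[2]]
def jawang():
    q=arm.get_ee_rot(); M=Ro.from_quat([q[1],q[2],q[3],q[0]]).as_matrix(); return np.arctan2(M[1,2],M[0,2])
E
python3 - <<'E'
from h import *
m=arm.camera_model("wrist"); R,t=np.array(m["R"]),np.array(m["t"])
q=arm.get_ee_rot(); M=Ro.from_quat([q[1],q[2],q[3],q[0]]).as_matrix(); p=arm.get_ee_pos()
print(M.round(3)); print("jaw",jawang())
cl=M.T@(-R.T@t-p); ax=M.T@R[2]; print("cam in tool",cl.round(4),"axis",ax.round(3),"right",(M.T@R[0]).round(3))
for a in np.arange(-3,3.2,.3):
    j=arm.ik([.531,-.03,.25],quat(a)); print(round(a,2), None if j is None else np.round(j,2))
E
```

```text
[[ 0.911 -0.     0.412]
 [-0.412  0.     0.911]
 [-0.    -1.     0.   ]]
jaw 1.1460182537036674
cam in tool [-0.0715 -0.1421  0.0014] axis [ 0.278  0.961 -0.001] right [-0.     0.001  1.   ]
-3.0 None
-2.7 [-0.15 -0.06  1.65 -0.    1.55  2.55]
-2.4 [-0.15 -0.06  1.65  0.    1.55  2.25]
-2.1 [-0.15 -0.06  1.65 -0.    1.55  1.95]
-1.8 [-0.15 -0.06  1.65 -0.    1.55  1.65]
-1.5 [-0.15 -0.06  1.65  0.    1.55  1.35]
-1.2 [-0.15 -0.06  1.65 -0.    1.55  1.05]
-0.9 [-0.15 -0.06  1.65  0.    1.55  0.75]
-0.6 [-0.15 -0.06  1.65 -0.    1.55  0.45]
-0.3 [-0.15 -0.06  1.65 -0.    1.55  0.15]
-0.0 [-0.15 -0.06  1.65 -0.    1.55 -0.15]
0.3 [-0.15 -0.06  1.65 -0.    1.55 -0.45]
0.6 [-0.15 -0.06  1.65  0.    1.55 -0.75]
0.9 [-0.15 -0.06  1.65 -0.    1.55 -1.05]
1.2 [-0.15 -0.06  1.65 -0.    1.55 -1.35]
1.5 [-0.15 -0.06  1.65 -0.    1.55 -1.65]
1.8 [-0.15 -0.06  1.65 -0.    1.55 -1.95]
2.1 [-0.15 -0.06  1.65 -0.    1.55 -2.25]
2.4 [-0.15 -0.06  1.65 -0.    1.55 -2.55]
2.7 None
3.0 None
```

```bash
python3 - <<'E'
from h import *
arm.move_to([.531,-.03,.2],quat(np.pi/2))
print(arm.get_time(),arm.get_ee_pos())
m=arm.camera_model("wrist")
p,d=arm.grab_frame("wrist"); cv2.imwrite("pics/b.png",p); np.save("b_d.npy",d)
for th in ["nut","stand","collar","red_cutter","blue_cutter"]:
    for q in arm.masks_of("wrist",th)[:2]:
        C=cloud("wrist",d,q["mask"],m)
        print(th,round(q["conf"],2),np.round(q["pixel"]),np.percentile(C,[2,50,98],axis=0).round(3).tolist())
        if th=="nut":
            S=C[(C[:,2]>.074)&(C[:,2]<.082)]; print("nut top circ",cv2.minEnclosingCircle((S[:,:2]*1000).astype(np.float32)), len(S))
        if th=="stand":
            S=C[(C[:,2]>.014)&(C[:,2]<.021)]; print("foot circ",cv2.minEnclosingCircle((S[:,:2]*1000).astype(np.float32)), len(S))
E
```

```text
3.4417 [ 0.5311194  -0.02929277  0.20006888]
nut 0.62 [327. 239.] [[0.513, -0.044, 0.047], [0.531, -0.027, 0.077], [0.548, -0.01, 0.079]]
nut top circ ((530.9234008789062, -27.123790740966797), 18.86733055114746) 890
stand 0.83 [323. 218.] [[0.475, -0.081, 0.01], [0.521, -0.028, 0.017], [0.583, 0.026, 0.072]]
foot circ ((530.6280517578125, -27.476726531982422), 56.32865905761719) 6004
collar 0.59 [326. 209.] [[0.51, -0.047, 0.047], [0.515, -0.023, 0.057], [0.53, -0.007, 0.064]]
red_cutter 0.88 [437.  59.] [[0.373, 0.047, 0.002], [0.397, 0.071, 0.009], [0.423, 0.096, 0.011]]
red_cutter 0.76 [323. 202.] [[0.504, -0.053, 0.038], [0.517, -0.028, 0.047], [0.548, -0.002, 0.051]]
blue_cutter 0.59 [325. 191.] [[0.499, -0.058, 0.02], [0.513, -0.028, 0.038], [0.56, 0.003, 0.04]]
blue_cutter 0.34 [320. 240.] [[0.513, -0.045, 0.062], [0.53, -0.028, 0.077], [0.546, -0.011, 0.079]]
```

View pics/b.png

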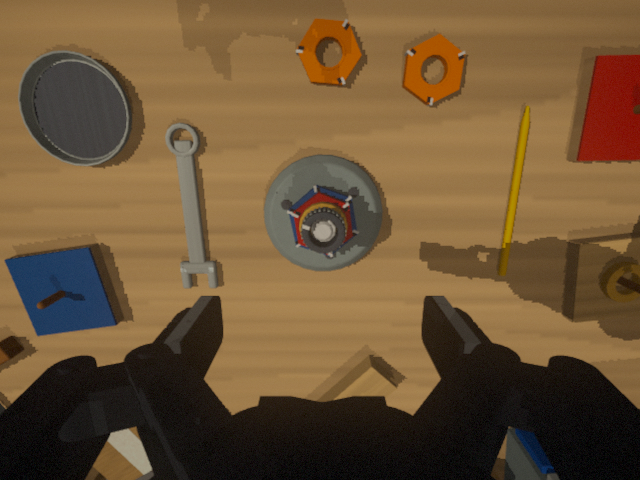

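```bash
cat >> h.py <<'E'
AX=np.array([.531,-.028])
def turn(x,y,z0,a0,a1,lead=.008,step=.35):
    n=int(np.ceil(abs(a1-a0)/step))
    for k in range(1,n+1):
        a=a0+(a1-a0)*k/n; z=z0+lead*(a-a0)/(2*np.pi)
        j=arm.ik([x,y,z],quat(a)); arm.goto_joints(j)
def st(s=""):
    print(s,"t",round(arm.get_time(),2),"p",np.round(arm.get_ee_pos(),4),"a",round(jawang(),3),"F",np.round(arm.get_ft_force(),1),"T",np.round(arm.get_ft_torque(),2),"op",round(arm.get_opening(),3))
E
python3 - <<'E'
from h import *
arm.move_to([*AX,.11],quat(-1.4)); st()
print(arm.move_straight([*AX,.0605],max_speed=.08,force_limit=8)); st()
arm.gripper_to(0.3,50); st("grip")
p,d=arm.grab_frame("wrist"); cv2.imwrite("pics/c.png",p)
p,d=arm.grab_frame("scene"); cv2.imwrite("pics/c2.png",cv2.resize(p[180:360,200:440],None,fx=3,fy=3))
E
```

```text
t 6.26 p [ 0.5311 -0.028   0.1101] a -1.4 F [ 0.4  0.9 -1.2] T [ 0.06 -0.03  0.01] op 0.998
False
 t 7.03 p [ 0.5312 -0.028   0.0606] a -1.4 F [ 0.4  0.1 -0.5] T [-0.04  0.02 -0.02] op 1.0
grip t 7.56 p [ 0.5314 -0.0282  0.0615] a -1.4 F [-3.2 -0.3  5.6] T [-0.09  0.35  0.02] op 0.416
```

View pics/c.png

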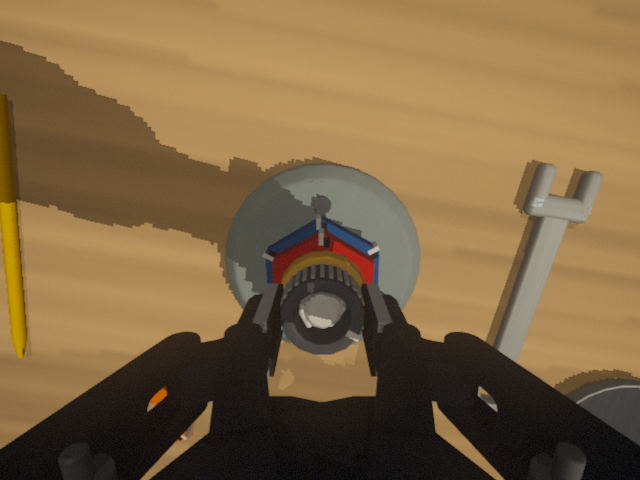

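View pics/c2.png

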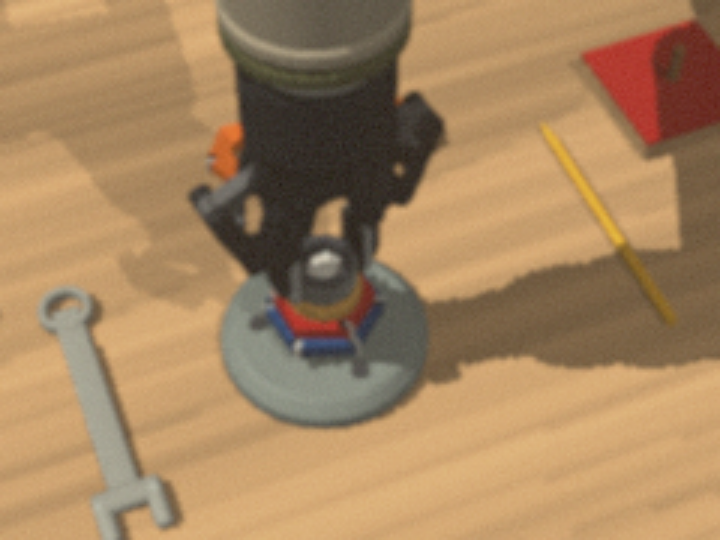

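```bash
python3 - <<'E'
from h import *
turn(*AX,.0618,-1.4,-.7); st()
p,d=arm.grab_frame("wrist"); cv2.imwrite("pics/d.png",p[180:480,160:480])
turn(*AX,.0618+.008*.7/6.283,-.7,1.4); st()
p,d=arm.grab_frame("wrist"); cv2.imwrite("pics/e.png",p[180:480,160:480])
E
python3 -c "
import cv2,numpy as np
cv2.imwrite('pics/de.png',np.hstack([cv2.imread('pics/c.png')[180:480,160:480],cv2.imread('pics/d.png'),cv2.imread('pics/e.png')])[:,:800])"
```

```text
t 8.51 p [ 0.5309 -0.028   0.0626] a -0.706 F [-0.3 -0.7 -0.9] T [ 0.05 -0.01 -0.01] op 0.411
 t 11.11 p [ 0.531  -0.028   0.0653] a 1.392 F [-0.7 -0.3 -1.6] T [-0.01  0.03 -0.03] op 0.411
```

View pics/de.png

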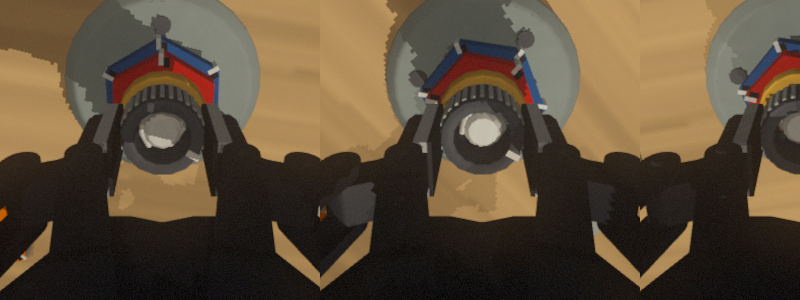

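```bash
python3 - <<'E'
from h import *
z=arm.get_ee_pos()[2]
arm.gripper_to(.62); st("open")
p,d=arm.grab_frame("wrist"); cv2.imwrite("pics/f.png",p)
arm.move_to([*AX,z],quat(-1.4)); st()
arm.gripper_to(.3,50); st("grip")
z=.0654
turn(*AX,z,-1.4,1.3); st("turned")
p,d=arm.grab_frame("wrist"); cv2.imwrite("pics/g.png",p)
E
python3 -c "
import cv2,numpy as np
cv2.imwrite('pics/fg.png',np.hstack([cv2.imread('pics/f.png')[180:480,120:520],cv2.imread('pics/g.png')[180:480,120:520]]))"
```

```text
open t 11.47 p [ 0.5312 -0.028   0.0655] a 1.399 F [-0.   0.6 -1. ] T [-0.02  0.02  0.01] op 0.62
 t 13.9 p [ 0.531  -0.028   0.0654] a -1.399 F [-0.7 -0.6  0.1] T [-0.04  0.03 -0.02] op 0.62
grip t 14.21 p [ 0.5312 -0.028   0.0656] a -1.4 F [-0.6  0.5  2.7] T [0.04 0.15 0.  ] op 0.388
turned t 17.54 p [ 0.5311 -0.0282  0.069 ] a 1.292 F [-0.6 -0.3  5.7] T [-0.13  0.31  0.01] op 0.39
```

View pics/fg.png

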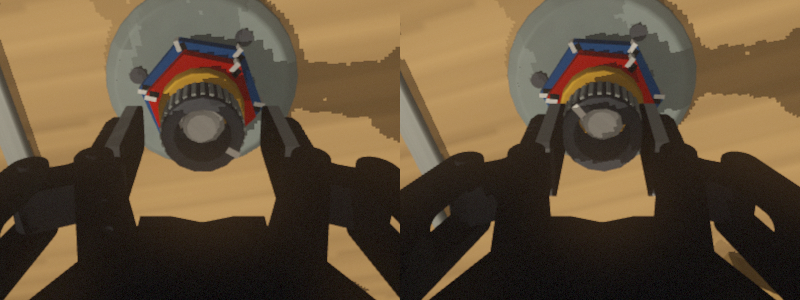

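```bash
python3 - <<'E'
from h import *
print(arm.move_straight([*AX,.079],max_speed=.03,force_limit=12)); st()
p,d=arm.grab_frame("wrist"); cv2.imwrite("pics/h.png",p)
p,d=arm.grab_frame("scene"); cv2.imwrite("pics/h2.png",cv2.resize(p[200:340,220:400],None,fx=4,fy=4))
E
```

```text
False
 t 18.08 p [ 0.531 -0.028  0.079] a 1.299 F [ 0.9  1.3 -1.8] T [-0.02  0.01 -0.04] op 0.391
```

View pics/h2.png

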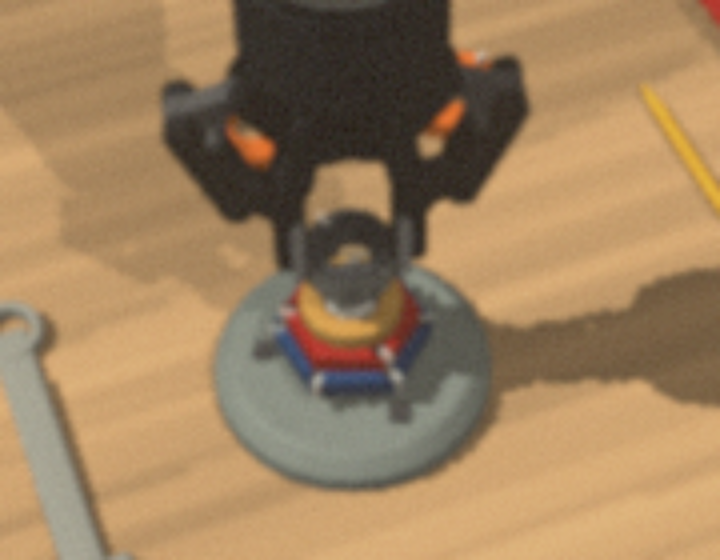

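View pics/h.png

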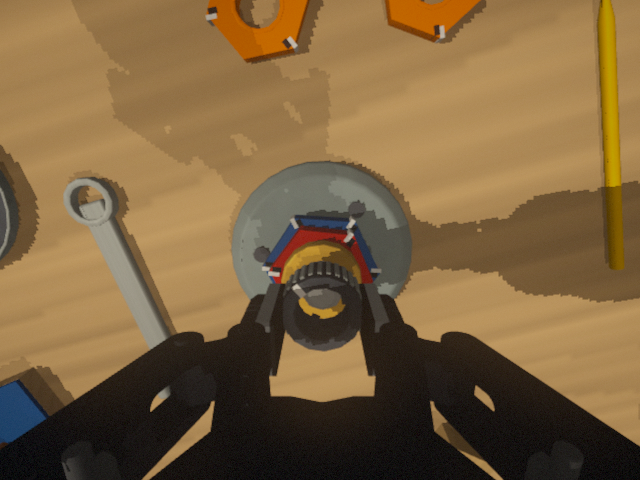

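```bash
python3 - <<'E'
from h import *
D=[.4343,-.258]
arm.move_straight([*AX,.15],max_speed=.12)
p,d=arm.grab_frame("wrist"); cv2.imwrite("pics/i.png",p)
arm.move_to([*D,.10],quat(1.0)); st()
print(arm.move_straight([*D,.03],max_speed=.08,force_limit=8))
print(arm.move_straight([*D,.006],max_speed=.03,force_limit=5)); st()
arm.gripper_to(.6); st()
arm.move_straight([*D,.15],max_speed=.15)
p,d=arm.grab_frame("wrist"); cv2.imwrite("pics/i2.png",p)
for q in arm.masks_of("wrist","nut")[:2]:
    C=cloud("wrist",d,q["mask"]);print(q["conf"],np.percentile(C,[2,50,98],axis=0).round(3).tolist())
st()
E
```

```text
t 19.98 p [ 0.4348 -0.2573  0.1   ] a 1.001 F [ 0.4  0.4 -0.8] T [ 0.01 -0.03  0.02] op 0.393
False
True
 t 21.68 p [ 0.434  -0.2577  0.0086] a 1.0 F [0.1 0.9 5.5] T [0.07 0.16 0.02] op 0.39
 t 21.99 p [ 0.4332 -0.2572  0.0077] a 1.0 F [-0.  -0.8 -1.1] T [ 0.   -0.03 -0.09] op 0.596
0.83 [[0.416, -0.272, 0.003], [0.433, -0.255, 0.022], [0.449, -0.238, 0.023]]
 t 23.19 p [ 0.4336 -0.2575  0.1486] a 1.0 F [ 0.3  0.4 -0.1] T [ 0.01 -0.02 -0.  ] op 0.604
```

View pics/i2.png

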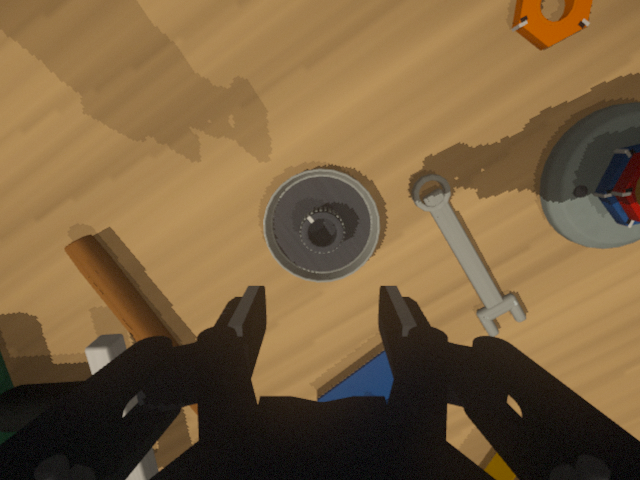

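The nut lies flat in the dish at about (321,233). Now I'll look at the stand again.

```bash
python3 - <<'E'
from h import *
arm.move_to([*AX,.17],quat(np.pi/2))
m=arm.camera_model("wrist")
p,d=arm.grab_frame("wrist"); cv2.imwrite("pics/j.png",cv2.resize(p[100:300,200:440],None,fx=3,fy=3)); cv2.imwrite("pics/j_raw.png",p)
for th in ["collar","red_cutter","blue_cutter"]:
    for q in arm.masks_of("wrist",th)[:2]:
        C=cloud("wrist",d,q["mask"],m); zt={"collar":.058,"red_cutter":.048,"blue_cutter":.038}[th]
        cs=np.argwhere(q["mask"])[:,::-1]; W=proj("wrist",cs,zt,m).astype(np.float32)*1000
        cc,r=cv2.minEnclosingCircle(W)
        S=C[abs(C[:,2]-zt)<.004,:2].astype(np.float32)*1000
        print(th,round(q["conf"],2),q["pixel"],np.percentile(C[:,2],[5,50,95]).round(3),np.round(cc,1),round(r,1),"depth circ",cv2.minEnclosingCircle(S) if len(S) else 0)
st()
E
```

```text
collar 0.72 [51.0, 106.3] [0.002 0.003 0.012] [ 437.4 -219. ] 43.5 depth circ 0
collar 0.59 [322.6, 220.0] [0.052 0.057 0.059] [529.7 -27.5] 21.8 depth circ ((530.8201904296875, -27.199600219726562), 21.42259407043457)
red_cutter 0.88 [455.5, 56.0] [0.002 0.009 0.011] [406.   58.6] 26.2 depth circ 0
red_cutter 0.75 [331.6, 28.2] [0.005 0.009 0.011] [393.4 -22.7] 26.0 depth circ 0
blue_cutter 0.69 [326.9, 198.5] [0.031 0.037 0.039] [530.4 -27.5] 34.6 depth circ ((530.7923583984375, -27.512367248535156), 34.6869010925293)
 t 24.38 p [ 0.5307 -0.0294  0.1698] a 1.568 F [-0.7 -0.6  1.2] T [ 0.02 -0.04 -0.02] op 0.6
```

View pics/j.png

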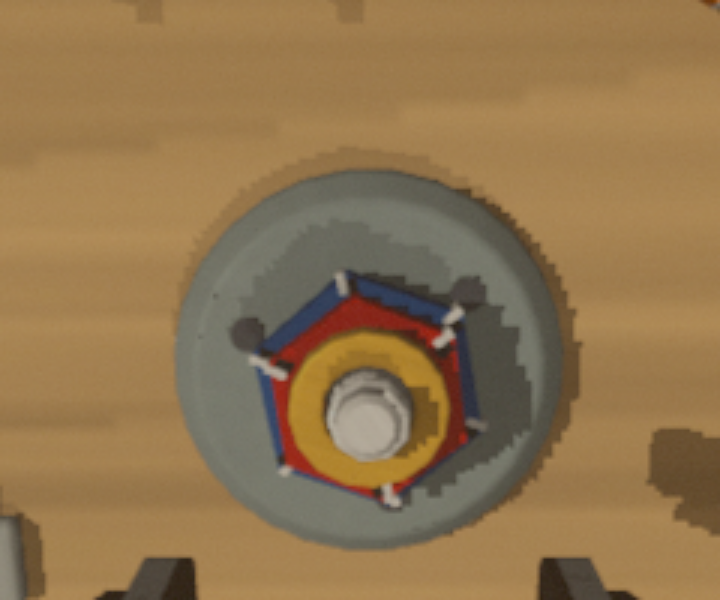

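```bash
python3 - <<'E'
from h import *
def look(n,th,xy,a,z=.18,zt=.016):
    arm.move_to([*xy,z],quat(a)); arm.wait(.2)
    m=arm.camera_model("wrist"); p,d=arm.grab_frame("wrist"); cv2.imwrite(f"pics/{n}.png",p)
    print(n,arm.get_time())
    for t in th:
      for q in arm.masks_of("wrist",t)[:2]:
        C=cloud("wrist",d,q["mask"],m)
        zz={"collar":.026}.get(t,.016)
        S=C[abs(C[:,2]-zz)<.004,:2].astype(np.float32)*1000
        if len(S)<50: continue
        c,s,an=cv2.minAreaRect(S); print(t,round(q["conf"],2),np.round(q["pixel"]),"rect",np.round(c,1),np.round(s,1),round(an,1),"circ",np.round(cv2.minEnclosingCircle(S)[0],1),round(cv2.minEnclosingCircle(S)[1],1))
    # dowel: points well above
    C=cloud("wrist",d,d>0,m); C=C[(np.hypot(C[:,0]-xy[0],C[:,1]-xy[1])<.03)&(C[:,2]>.030)&(C[:,2]<.06)]
    if len(C): print("dowel",len(C),np.median(C,0).round(4),C[:,:2].min(0).round(4),C[:,:2].max(0).round(4))
look("k_ring",["ring_board","collar"],[.599,.278],np.pi/2)
look("k_red",["red_board"],[.435,.253],np.pi/2)
E
```

```text
k_ring 25.8167
ring_board 0.83 [328. 217.] rect [597.5 282.3] [90.2 89.7] 7.4 circ [597. 282.] 62.6
dowel 124 [0.5955 0.2821 0.0529] [0.5934 0.2788] [0.6013 0.2863]
k_red 26.8667
red_board 0.88 [324. 219.] rect [431.2 257.2] [90.2 89.7] 1.0 circ [430.2 257.3] 62.1
dowel 94 [0.4294 0.2572 0.0435] [0.4267 0.2538] [0.4343 0.2608]
```

View pics/k_ring.png

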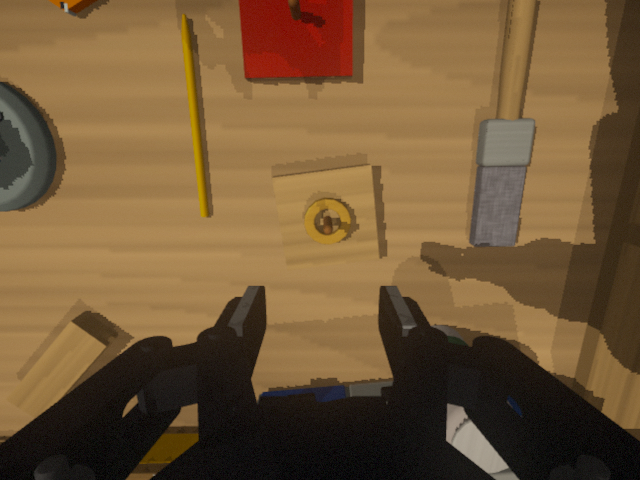

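View pics/k_red.png

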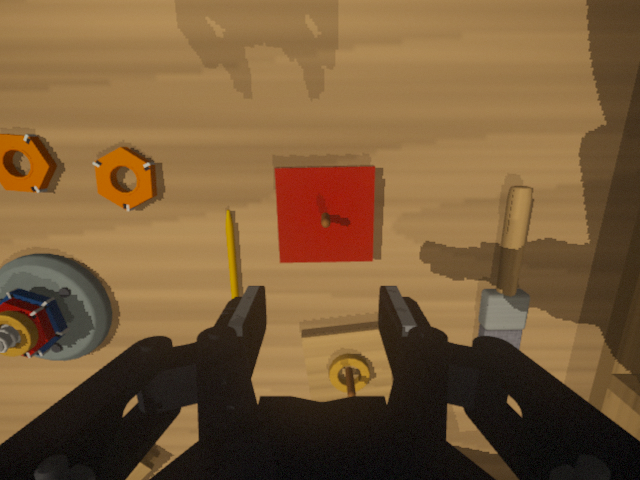

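```bash
cat >> h.py <<'E'
AX=np.array([.5309,-.0280])
def pick(z,a,op,force=50,close=.3,lift=.14):
    arm.move_to([*AX,.13],quat(a)); arm.gripper_to(op)
    print("hit",arm.move_straight([*AX,z],max_speed=.08,force_limit=8)); st("down")
    arm.gripper_to(close,force); st("grip")
    print("hit",arm.move_straight([*AX,z+.004],max_speed=.02,force_limit=15)); st("lift4")
    arm.move_straight([*AX,lift],max_speed=.08); st("up")
def snap(cam,n,c=None):
    p,d=arm.grab_frame(cam)
    if c: p=cv2.resize(p[c[1]:c[3],c[0]:c[2]],None,fx=3,fy=3)
    cv2.imwrite(f"pics/{n}.png",p)
E
python3 - <<'E'
from h import *
pick(.051,1.2,.8)
snap("wrist","l_w"); snap("scene","l_s",(220,180,440,340))
E
```

```text
hit False
down t 29.52 p [ 0.5315 -0.0281  0.0517] a 1.2 F [-0.8  0.2 -0.1] T [-0.   -0.01  0.05] op 0.8
grip t 29.93 p [ 0.5315 -0.0282  0.0525] a 1.2 F [-4.1 -0.8 10.2] T [-0.06  0.75 -0.09] op 0.469
hit False
lift4 t 30.27 p [ 0.5309 -0.028   0.055 ] a 1.2 F [ 0.1 -0.6 -1.3] T [ 0.03  0.06 -0.01] op 0.469
up t 31.49 p [ 0.5304 -0.0279  0.1392] a 1.2 F [-1.4  0.5 -0.9] T [-0.    0.02 -0.  ] op 0.47
```

View pics/l_w.png

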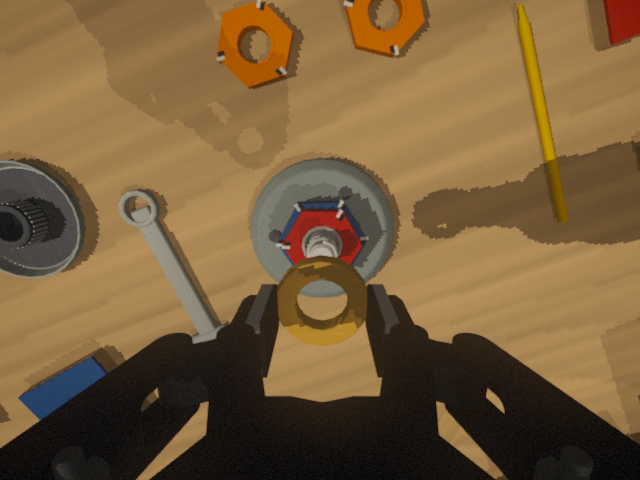

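View pics/l_s.png

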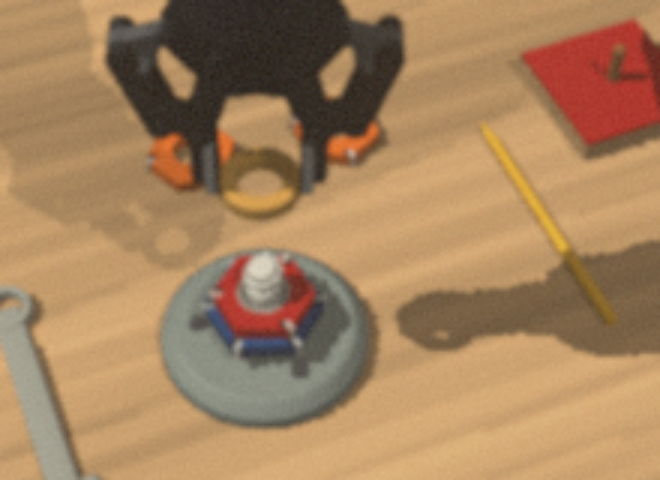

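```bash
cat >> h.py <<'E'
def plane(th,dz=.035,cam="wrist"):
    "fit plane to upper face of held thing; TCP-relative"
    tp=arm.get_ee_pos(); m=arm.camera_model(cam); p,d=arm.grab_frame(cam)
    for q in arm.masks_of(cam,th)[:4]:
        C=cloud(cam,d,q["mask"],m)-tp
        C=C[(np.hypot(C[:,0],C[:,1])<.045)&(abs(C[:,2])<dz)]
        if len(C)<150: continue
        for _ in range(6):
            c=C.mean(0); n=np.linalg.svd(C-c,full_matrices=False)[2][2]; n*=np.sign(n[2]); r=(C-c)@n
            C=C[abs(r)<max(.001,1.2*r.std())]
        cc,rad=cv2.minEnclosingCircle(C[:,:2].astype(np.float32)*1000)
        print(th,round(q["conf"],2),"n",n.round(3),"tilt",round(np.arccos(n[2]),3),"c",c.round(4),"circ",np.round(cc,1),round(rad,1),"N",len(C))
E
python3 - <<'E'
from h import *
plane("collar")
E
```

```text
collar 0.72 n [ 0.002 -0.001  1.   ] tilt 0.002 c [-0.0015  0.002   0.0046] circ [-0.8  1.7] 21.3 N 3596
```

```bash
python3 - <<'E'
from h import *
P=[.5982,.2802]
arm.move_to([*P,.12],quat(1.2)); st()
snap("wrist","m0")
print(arm.move_straight([*P,.045],max_speed=.08,force_limit=6)); st()
print(arm.move_straight([*P,.031],max_speed=.03,force_limit=6)); st()
snap("wrist","m1"); snap("scene","m1s",(400,180,600,330))
E
```

```text
t 32.89 p [0.5985 0.2789 0.1201] a 1.199 F [-0.4 -0.9 -0.5] T [ 0.01  0.03 -0.03] op 0.472
False
 t 34.02 p [0.5988 0.2805 0.0459] a 1.2 F [ 0.2 -0.1 -1. ] T [-0.02  0.02  0.01] op 0.468
True
 t 34.51 p [0.5979 0.2801 0.0307] a 1.2 F [0.4 0.3 4.4] T [-0.06  0.09 -0.02] op 0.469
```

View pics/m1.png

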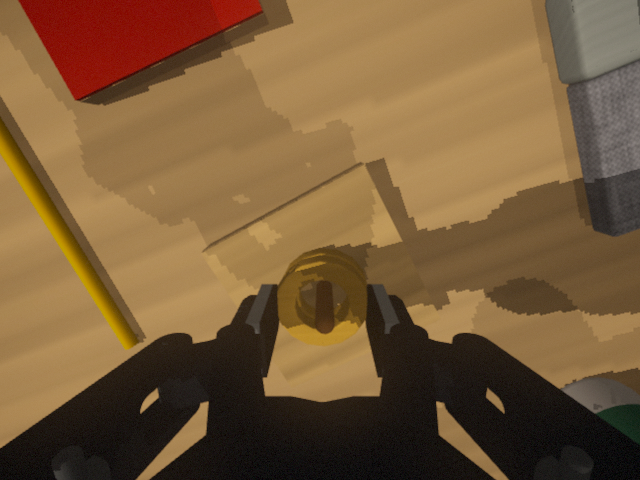

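View pics/m1s.png

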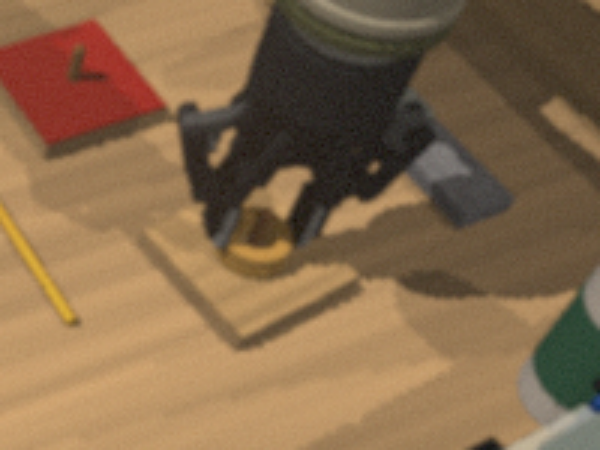

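```bash
cat >> h.py <<'E'
def hexang(W):
    "W Nx2 m; angle of a flat normal (mod 60deg) and centre, flats width"
    best=None
    for a in np.radians(np.arange(0,60,.5)):
        ws=[];cs=[]
        for k in range(3):
            u=np.array([np.cos(a+k*np.pi/3),np.sin(a+k*np.pi/3)]); s=W@u
            lo,hi=s.min(),s.max(); ws.append(hi-lo); cs.append((u,(hi+lo)/2))
        v=sum(ws)
        if best is None or v<best[0]:
            A=np.array([c[0] for c in cs]); b=np.array([c[1] for c in cs]); best=(v,a,np.linalg.lstsq(A,b,rcond=None)[0],ws)
    return np.degrees(best[1]),best[2].round(4),np.round(best[3],4)
def hexlook(th,zt,name,cam="wrist"):
    m=arm.camera_model(cam); p,d=arm.grab_frame(cam); cv2.imwrite(f"pics/{name}.png",p)
    for q in arm.masks_of(cam,th)[:4]:
        C=cloud(cam,d,q["mask"],m)
        k=(np.hypot(*(C[:,:2]-AX).T)<.045)&(abs(C[:,2]-zt)<.0025); 
        if k.sum()<100: continue
        print(th,round(q["conf"],2),k.sum(),hexang(C[k,:2]),"z",np.median(C[k,2]).round(4))
E
python3 - <<'E'
from h import *
arm.gripper_to(.75); st("open")
P=arm.get_ee_pos()
arm.move_straight([P[0],P[1],.18],max_speed=.12); 
plane("collar",.2)
snap("wrist","n0")
arm.gripper_to(1.0)
arm.move_to([*AX,.17],quat(np.pi/2)); arm.wait(.2)
hexlook("red_cutter",.048,"n1"); hexlook("blue_cutter",.038,"n2"); st()
E
```

```text
open t 34.97 p [0.5968 0.2797 0.0294] a 1.2 F [-0.1  0.2  1.5] T [-0.01  0.07  0.  ] op 0.75
collar 0.58 n [-0.001  0.001  1.   ] tilt 0.001 c [ 0.0006  0.0022 -0.1432] circ [0.8 1.7] 21.1 N 974
red_cutter 0.71 2398 (np.float64(39.0), array([ 0.5308, -0.0273]), array([0.0511, 0.0507, 0.0516])) z 0.0476
blue_cutter 0.9 768 (np.float64(42.5), array([ 0.5307, -0.0271]), array([0.0606, 0.0602, 0.06  ])) z 0.0376
 t 38.47 p [ 0.531  -0.0276  0.1699] a 1.572 F [ 0.7 -0.4  0.9] T [-0.03 -0.   -0.01] op 1.003
```

View pics/n0.png

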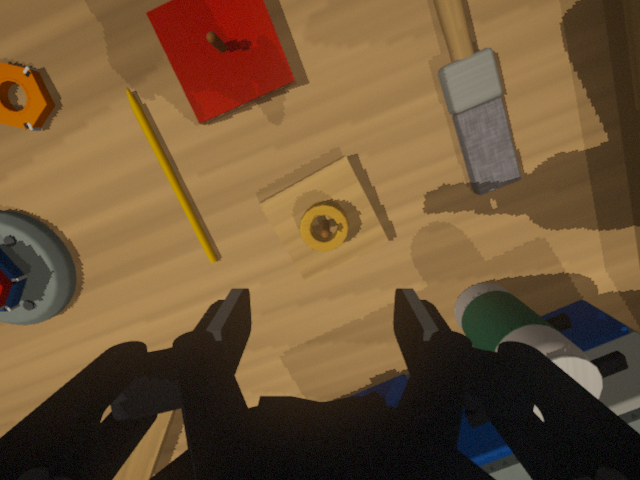

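View pics/n1.png

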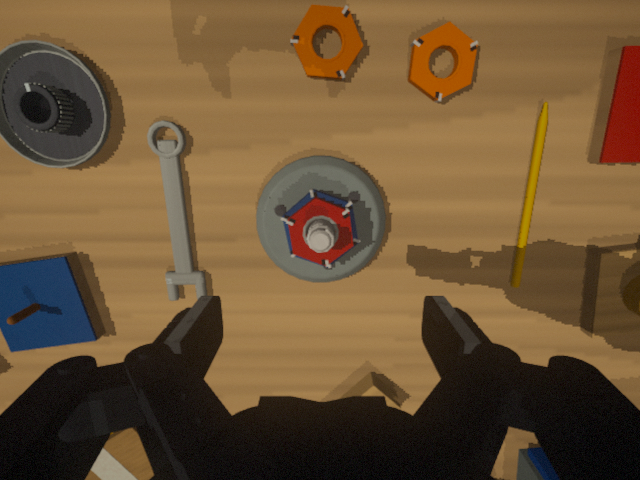

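```bash
python3 - <<'E'
from h import *
pick(.045,np.radians(99),.95,force=60,close=.4)
snap("wrist","o_w"); snap("scene","o_s",(220,180,440,340))
plane("red_cutter")
E
```

```text
hit False
down t 40.19 p [ 0.5315 -0.0281  0.0457] a 1.728 F [-0.9 -1.2  0.7] T [ 0.01 -0.06  0.01] op 0.944
grip t 40.7 p [ 0.5326 -0.028   0.0471] a 1.728 F [-2.1  1.7 10.9] T [0.23 0.34 0.09] op 0.401
hit False
lift4 t 41.05 p [ 0.5308 -0.028   0.0489] a 1.728 F [-0.6  0.   0.3] T [-0.03  0.04  0.03] op 0.399
up t 42.34 p [ 0.5304 -0.0279  0.1392] a 1.728 F [-0.4  0.4 -0. ] T [-0.   -0.01  0.03] op 0.4
```

View pics/o_w.png

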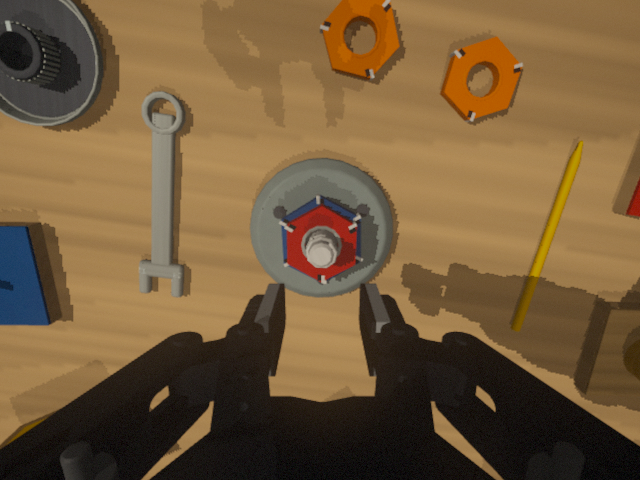

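View pics/o_s.png

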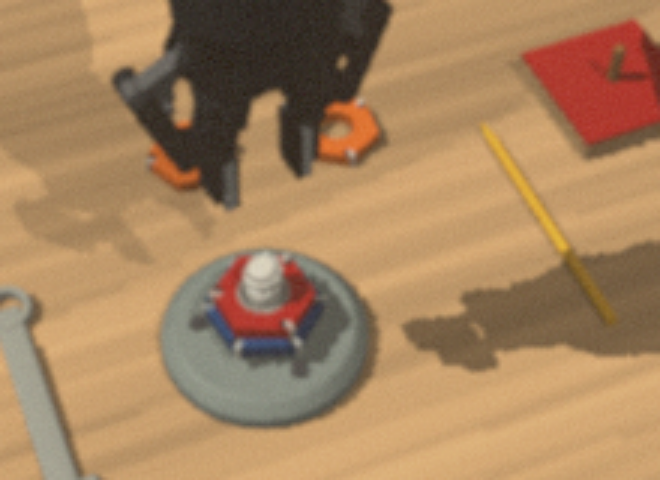

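The fingers closed over the top of the red cutter. The tips sit about 3 mm higher at this opening than I assumed, and the cutter didn't move. I'll retry lower.

```bash
python3 - <<'E'
from h import *
arm.gripper_to(.95)
arm.move_to([*AX,.17],quat(np.pi/2)); arm.wait(.2)
hexlook("red_cutter",.048,"p1")
arm.move_to([*AX,.1],quat(np.radians(99)))
print("hit",arm.move_straight([*AX,.038],max_speed=.08,force_limit=8)); st("down")
arm.gripper_to(.3,60); st("grip")
E
```

```text
red_cutter 0.56 2403 (np.float64(39.0), array([ 0.5308, -0.0273]), array([0.0503, 0.0505, 0.0517])) z 0.0476
hit False
down t 44.95 p [ 0.5313 -0.0281  0.0384] a 1.728 F [-0.2 -0.9  0.9] T [ 0.02  0.02 -0.05] op 0.949
grip t 45.37 p [ 0.5317 -0.0282  0.0392] a 1.728 F [-1.3 -0.4  5.7] T [ 0.06  0.3  -0.03] op 0.562
```

Gripped at 0.562, which fits a 50 mm width. Lifting.

```bash
python3 - <<'E'
from h import *
print("hit",arm.move_straight([*AX,.044],max_speed=.02,force_limit=15)); st("lift4")
arm.move_straight([*AX,.14],max_speed=.08); st("up")
snap("wrist","q_w"); snap("scene","q_s",(220,180,440,340))
plane("red_cutter")
E
```

```text
hit False
lift4 t 45.82 p [ 0.5309 -0.028   0.044 ] a 1.728 F [-0.7  0.1 -2.7] T [0.01 0.02 0.  ] op 0.564
up t 47.17 p [ 0.5304 -0.0279  0.1392] a 1.728 F [ 0.3 -0.4 -1.9] T [ 0.02 -0.   -0.01] op 0.559
red_cutter 0.73 n [0.001 0.001 1.   ] tilt 0.002 c [-0.0018  0.0013  0.0083] circ [-0.1  1.6] 29.5 N 7246
```

View pics/q_w.png

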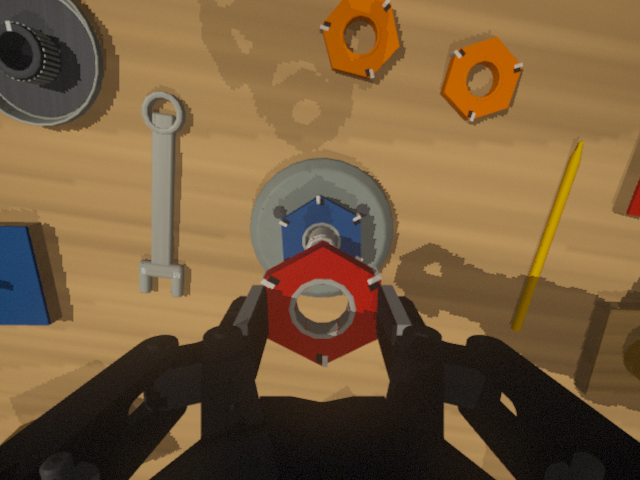

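```bash
python3 - <<'E'
from h import *
P=[.4318,.2552]; a=np.radians(99)
arm.move_to([*P,.12],quat(a)); st()
print(arm.move_straight([*P,.035],max_speed=.07,force_limit=6)); st()
print(arm.move_straight([*P,.0165],max_speed=.02,force_limit=5)); st()
snap("wrist","r_w"); plane("red_cutter")
E
```

```text
t 48.52 p [0.4324 0.2545 0.1202] a 1.728 F [-0.3 -1.1 -0.8] T [0.05 0.05 0.02] op 0.56
False
 t 49.88 p [0.4323 0.2554 0.0356] a 1.728 F [-0.1  0.1 -1.3] T [0.03 0.03 0.03] op 0.56
True
 t 50.72 p [0.4315 0.2551 0.0172] a 1.728 F [-1.  -0.7  5.1] T [-0.05  0.12 -0.01] op 0.561
red_cutter 0.63 n [-0.002  0.     1.   ] tilt 0.002 c [-0.0019  0.0011  0.0083] circ [-0.3  1.6] 29.5 N 7039
```

View pics/r_w.png

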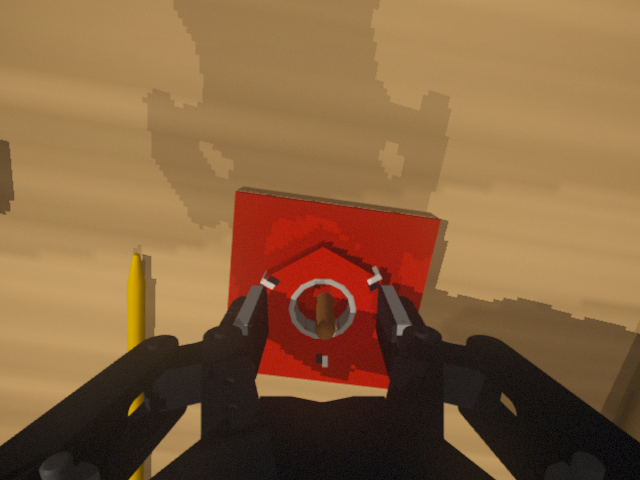

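Seated over the dowel at the expected height. Next I'll release it, look at the blue board and measure the blue cutter.

```bash
python3 - <<'E'
from h import *
arm.gripper_to(.85); st("open")
P=arm.get_ee_pos()
arm.move_straight([P[0],P[1],.17],max_speed=.1)
snap("wrist","s0"); plane("red_cutter",.2); st()
arm.gripper_to(1.0)
arm.move_to([*AX,.17],quat(np.pi/2)); arm.wait(.2)
hexlook("blue_cutter",.038,"s1")
B=[.613,-.302]
arm.move_to([*B,.18],quat(np.pi/2)); arm.wait(.2)
m=arm.camera_model("wrist"); p,d=arm.grab_frame("wrist"); cv2.imwrite("pics/s2.png",p)
for q in arm.masks_of("wrist","blue_board")[:2]:
    C=cloud("wrist",d,q["mask"],m); S=C[abs(C[:,2]-.016)<.004,:2].astype(np.float32)*1000
    if len(S)>50: print(q["conf"],q["pixel"],cv2.minAreaRect(S))
C=cloud("wrist",d,d>0,m); C=C[(np.hypot(C[:,0]-B[0],C[:,1]-B[1])<.03)&(C[:,2]>.03)&(C[:,2]<.06)]
if len(C): print("dowel",len(C),np.median(C,0).round(4))
st()
E
```

```text
open t 51.23 p [0.4304 0.2545 0.016 ] a 1.728 F [-0.1  0.6  1.5] T [ 0.02 -0.   -0.02] op 0.847
red_cutter 0.75 n [0.    0.003 1.   ] tilt 0.003 c [ 0.      0.0018 -0.1436] circ [-0.1  1.9] 28.2 N 1814
 t 53.08 p [0.4301 0.2544 0.1694] a 1.728 F [-1.2 -0.2 -0.6] T [-0.02 -0.05  0.02] op 0.852
blue_cutter 0.69 3224 (np.float64(42.5), array([ 0.5308, -0.0272]), array([0.0604, 0.0601, 0.0601])) z 0.0376
0.72 [319.6, 219.6] ((613.508056640625, -303.10797119140625), (90.20980834960938, 89.76998901367188), 8.431929588317871)
dowel 93 [ 0.6118 -0.3031  0.0435]
 t 56.22 p [ 0.6133 -0.3009  0.1804] a 1.572 F [ 0.6  0.4 -0.3] T [-0.02 -0.03 -0.02] op 1.002
```

View pics/s0.png

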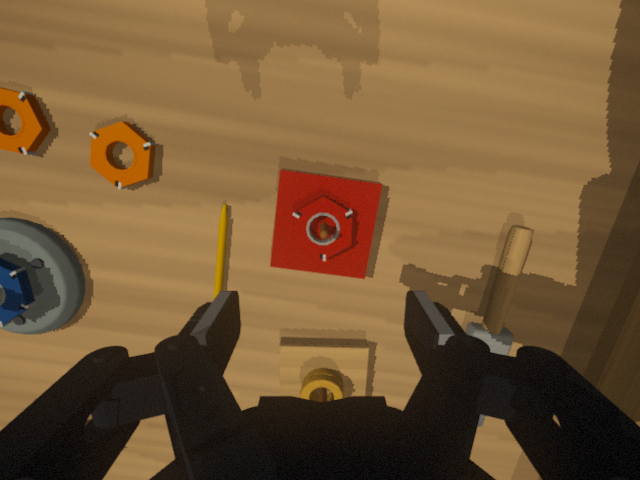

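View pics/s1.png

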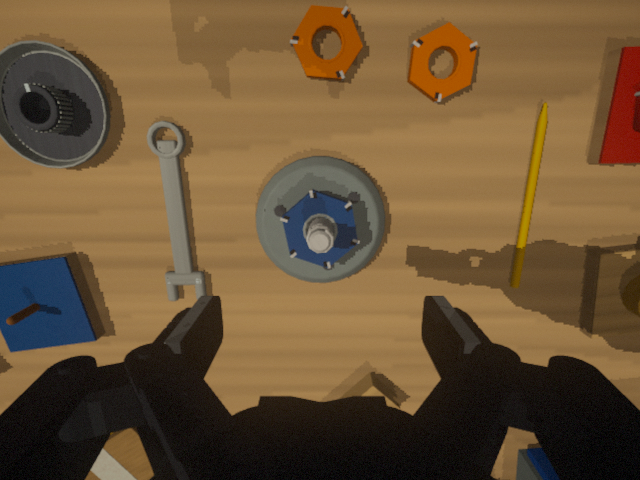

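View pics/s2.png

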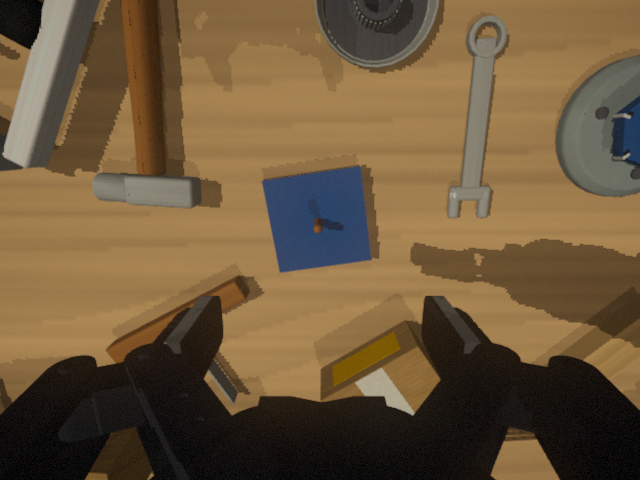

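```bash
python3 - <<'E'
from h import *
a=np.radians(102.5)
arm.move_to([*AX,.13],quat(a)); arm.wait(.1)
m=arm.camera_model("wrist"); p,d=arm.grab_frame("wrist"); C=cloud("wrist",d,d>0,m)
r=np.hypot(*(C[:,:2]-AX).T); k=(r>.036)&(r<.056)&(C[:,2]<.06); print("annulus z",np.percentile(C[k,2],[50,95,99,100]).round(3))
print("hit",arm.move_straight([*AX,.0255],max_speed=.07,force_limit=8)); st("down")
arm.gripper_to(.35,70); st("grip")
E
```

```text
annulus z [0.017 0.019 0.02  0.021]
hit False
down t 59.12 p [ 0.5314 -0.0281  0.026 ] a 1.789 F [0.5 0.6 1.4] T [ 0.01 -0.   -0.01] op 0.999
grip t 59.52 p [ 0.5313 -0.0281  0.0265] a 1.789 F [-3.7  0.5  7.8] T [0.01 0.58 0.01] op 0.661
```

```bash
python3 - <<'E'
from h import *
print("hit",arm.move_straight([*AX,.032],max_speed=.02,force_limit=15)); st("lift")
arm.move_straight([*AX,.14],max_speed=.08); st("up")
snap("wrist","t_w")
plane("blue_cutter")
E
```

```text
hit False
lift t 59.99 p [ 0.5308 -0.028   0.0319] a 1.789 F [ 0.1 -0.  -3.2] T [-0.04 -0.   -0.02] op 0.663
up t 61.49 p [ 0.5304 -0.028   0.1392] a 1.789 F [ 0.2  0.4 -2.9] T [-0.01 -0.01  0.01] op 0.661
blue_cutter 0.58 n [ 0.    -0.001  1.   ] tilt 0.001 c [-0.0019  0.0012  0.0109] circ [-0.3  1. ] 34.7 N 11204
```

View pics/t_w.png

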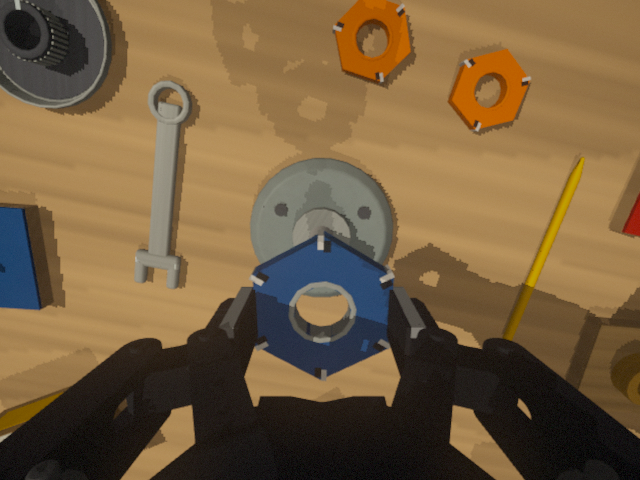

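```bash
python3 - <<'E'
from h import *
P=[.6135,-.304]; a=np.radians(102.5)
arm.move_to([*P,.12],quat(a)); st()
print(arm.move_straight([*P,.032],max_speed=.07,force_limit=6)); st()
print(arm.move_straight([*P,.0138],max_speed=.02,force_limit=5)); st()
snap("wrist","u_w"); plane("blue_cutter")
E
```

```text
t 62.76 p [ 0.6137 -0.3026  0.12  ] a 1.79 F [ 0.1  0.1 -2.4] T [ 0.   -0.03  0.05] op 0.656
False
 t 64.17 p [ 0.614  -0.3043  0.0328] a 1.789 F [ 0.  -0.7 -3.1] T [0.03 0.   0.01] op 0.665
True
 t 64.97 p [ 0.6132 -0.3038  0.0146] a 1.789 F [0.3 0.3 5.9] T [-0.07  0.03 -0.01] op 0.662
blue_cutter 0.73 n [-0.001  0.001  1.   ] tilt 0.001 c [-0.002   0.0011  0.011 ] circ [-0.4  1.6] 34.6 N 11103
```

View pics/u_w.png

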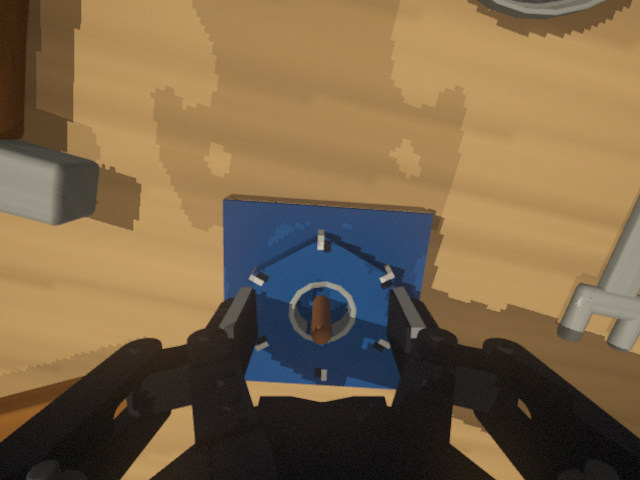

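```bash
python3 - <<'E'
from h import *
arm.gripper_to(.95); st("open")
P=arm.get_ee_pos()
arm.move_straight([P[0],P[1],.17],max_speed=.1)
snap("wrist","v0"); plane("blue_cutter",.2); st()
arm.goto_joints([1.061,.13,1.488,0,1.523,-.085]); arm.wait(.3)
p,d=arm.grab_frame("top"); cv2.imwrite("pics/v1.png",cv2.resize(p[130:320,150:500],(700,380)))
for th,z in [("nut",.023),("collar",.036),("red_cutter",.026),("blue_cutter",.026)]:
    for q in arm.masks_of("top",th)[:3]:
        C=cloud("top",d,q["mask"]); print(th,round(q["conf"],2),np.round(q["pixel"]),np.median(C,0).round(3))
st()
E
```

```text
open t 65.48 p [ 0.6118 -0.303   0.0126] a 1.789 F [ 1.8  0.2 -0.2] T [ 0.    0.02 -0.02] op 0.949
blue_cutter 0.79 n [-0.  0.  1.] tilt 0.0 c [ 7.000e-04  1.000e-04 -1.435e-01] circ [1.1 0.1] 34.4 N 2856
 t 67.35 p [ 0.6115 -0.3028  0.1693] a 1.789 F [ 0.4 -0.3  0.2] T [-0.01  0.02 -0.01] op 0.954
nut 0.48 [442. 269.] [ 0.433 -0.256  0.02 ]
collar 0.67 [192. 186.] [0.599 0.278 0.034]
red_cutter 0.87 [286. 283.] [0.4   0.071 0.009]
red_cutter 0.83 [331. 292.] [ 0.384 -0.024  0.008]
red_cutter 0.66 [199. 263.] [0.433 0.254 0.025]
blue_cutter 0.69 [459. 183.] [ 0.614 -0.301  0.025]
 t 71.14 p [0.2471 0.5469 0.2316] a 1.146 F [ 0.8 -0.6  0.5] T [-0.06  0.03 -0.02] op 0.949
```

View pics/v0.png

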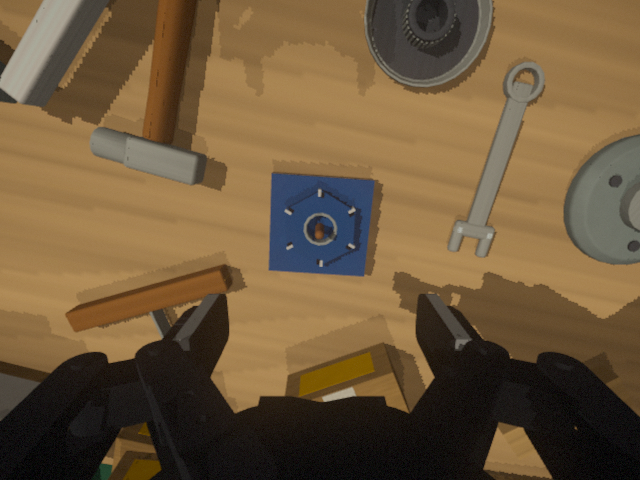

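View pics/v1.png

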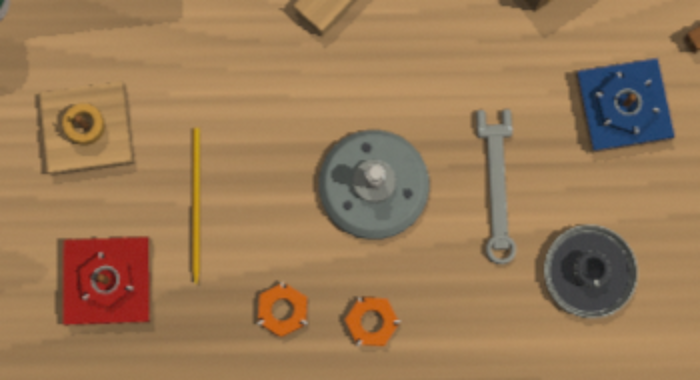

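All four parts are home, the arm is clear and the stand is bare. Handing in.

```bash
python3 -c "
from plant import arm
arm.sign_off(); print(arm.get_time())"
```

```text
the job is handed in; nothing more can be done
the job is handed in; nothing more can be done
```

I handed the job in at about 71 s of the 136 s allowed. The sign-off gives no verdict.

I unscrewed the nut in two strokes of 2.8 and 2.7 rad, about 5.5 rad in all, rising with the thread. I lifted it off and put it in the dish. The collar, red cutter and blue cutter then went onto their own boards. Each was lowered under a force limit until it seated, and the gripper then let go.

| Part | Last check |
|---|---|
| Nut | In the dish, within about 3 mm of its centre |
| Collar | Flat (0.001 rad) on the ring, top face at about 36–37 mm as expected |
| Red cutter | Flat (0.003 rad) over its dowel, top face at about 26 mm |
| Blue cutter | Flat (under 0.001 rad) over its dowel, top face at about 26 mm |

The final top picture shows the stand bare, the orange look-alikes untouched and the arm clear.

**What went wrong or disagreed:**
- **Red cutter, first grasp:** it was too high and the fingers closed over the top of the cutter. A new measurement showed it had not moved, and the second grasp, 7 mm lower, held.
- **Board positions:** the wrist, top and scene cameras disagreed by up to about 6 mm, so I weighed the estimates against each other and took values between. The bores have 8 mm of play around the dowels.

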